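Show the underside of a lidded mug to the inspection camera

TASK

Take the wooden lid off the grey mug and set it, knob up, centred on the small head of the narrow lid stand. Then pick up the grey mug without its lid and hold it in the air with the middle of its underside straight in front of the camera's lens, square to the lens and about 12 cm from it, mouth on the far side. Finish while still holding it there, steady; do not knock the camera, and leave the cream mug, salt shaker, pepper mill and kitchen timer where they stand.

Things in the scene. Friction and masses are not known exactly. Their poses are not given: they have to be found in the camera images.
- mug_grey: grey mug with one handle, 0.3 kg, upright on the worktop, lid on it; 84 mm across, 91 mm high. Origin: in the underside plane, 18.7 mm from the round axis towards the handle; z up, handle to -y (reaching 80 mm from the round axis). Inside open 28 mm around the axis, floor 7 mm up. A wall cabinet hangs 0.46 m above the worktop behind the mugs: keep lifts low there
- mug_rim (a point): centre of the grey mug's mouth, on its round axis, 91 mm above the underside; axes as the mug. Pinch the wall from above anywhere but at the handle: 6 to 13 mm thick to the fingers; on the mug's +x and -x sides its middle lies 38 mm from the axis
- mug_base (a point): centre of the grey mug's underside, on its round axis; axes as the mug
- lid: loose round wooden lid lying on the grey mug, 0.09 kg: grey plug 52 mm across and 6 mm deep underneath, then a disc 90 mm across and 7 mm thick, then a dark knob 22 mm across that stands 26 mm above the disc. Origin: centre of the plug's underside; z up; total height 39 mm (disc top at 13 mm)
- lid_stand: fixed lid stand, steel post on a round foot (80 mm) with a small flat grey head 46 mm across; origin at the centre of the foot's underside, z up, 80 mm high
- stand_top (a point): centre of the flat top of the lid stand's head, where the plug's underside shall rest
- camera: fixed inspection camera: round black foot 90 mm across, forked bracket and a grey cylindrical head 48 mm across that looks up at 60 degrees above the horizontal, towards the camera's own -x side (roughly towards the robot). Origin: centre of the foot's underside. About 110 mm high
- camera_lens: front of the lens of the same camera; origin at the lens centre (from the foot's origin 12 mm to the camera's -x, 95 mm up); +z is the optical axis, out of the lens, 60 degrees above the horizontal (a mug held square to it leans 30 degrees from upright, mouth away from the camera)
- mug_cream: cream mug with one handle, 87 mm across, 97 mm high, no lid; stays where it is. Origin on the underside plane, about 15 mm from the round axis towards the handle, handle towards -y. It and the grey mug may stand in each other's place
- salt_shaker: glass salt shaker, 44 mm across, 90 mm high; stays. Origin: centre of the underside
- pepper_mill: dark wooden pepper mill, 58 mm across, 170 mm high; stays. Origin: centre of the underside
- kitchen_timer: red and white round kitchen timer, 65 mm across, 48 mm high; stays. Origin: centre of the underside
- hob_cover: fixed flat wooden board over the hob, 400 x 460 x 12 mm; its top, on which camera, lid stand, shakers and timer stand, is 18 mm above the worktop. Origin: centre of its underside
There are look-alikes about, which are no part of the job. There is more than one size of the lid; the one meant has the size given above.

How it is judged:
By the outcome, as a careful person would: the job done as asked, in the order asked, and still so for the second after the job is handed in, while the arm keeps its last pose, push and grip.
It also fails if it takes over 53 s, if anything falls off the work surface, if the arm or the gripper's body presses on something with over 40 N, if the wrist force passes 120 N, or if a joint passes its speed limit or range.

ROBOT

A 6-joint arm with a two-finger parallel gripper is mounted at the origin on a cart in front of the work surface, level with it; the furniture and walls round the work are solid. World frame = base frame: x ahead of the robot, y to its left, z up, the work surface at z = 0. Lengths are in mm, angles in rad, forces in N, time in s.
With the tool pointing down it reaches from about 375 to 975 mm from the base axis. Payload 3.8 kg.
Tool frame: the origin (TCP) lies at the very end of the fingers, on their centre line; the grasp point (between the pads) lies 19 mm behind it; z points along the fingers, y is the line along which they close (so a half turn about z gives the same grasp; the last joint's range is limited). The gripper opens to 88 mm and grips with 3 to 60 N. Pads are 18 mm wide; open, the fingers measure 123 mm over their backs; the gripper's body (75 mm by 187 mm) begins 45 mm behind the grasp point.
Start: joints at [-1.331, 0.264, 1.604, -0, 1.274, -0.037], TCP at [184.458, -649.302, 238.706] pointing down, gripper open.
Joint ranges: [-2.63, 2.63], [-0.94, 2.18], [0.31, 2.57], [-1.31, 4.45], [0, 2.66], [-2.55, 2.55]. Speed limits (rad/s): [2.57, 2.57, 3.14, 3.14, 3.14, 3.14].

INTERFACE

Orientations are given as a rotation vector (axis times angle).
In Python, from plant import move_ptp, servo_line, movej, grip, hold, ik, get_image, camera_model, IKError, close_job, get_time_s, get_joint_pos, get_qvel, get_joint_torque, get_eef_pos, get_tcp_rot, get_force, get_torque, get_width, get_finger_force gives the robot as it stands. Calls block until the motion is done:
- move_ptp(position, orientation): joint-space move of the TCP to a pose.
- servo_line(position, max_speed=150, ori=None): straight line of the TCP; ori=None keeps the orientation; max_speed is the mean speed in mm/s.
- movej(angles): joint-space move.
- grip(opening, force=None): finger opening in mm; force is the grip in N (None keeps the last); returns when the fingers have stopped.
- hold(seconds).
- ik(position, orientation): joint angles nearest the present ones, or None.
- get_image(name): name is "side" or "top"; returns the picture (420x560x3 uint8, red, green, blue); there is no depth.
- camera_model(name): a dict with "camera_matrix" (3x3 intrinsics, pixels), "distortion" ([k1, k2, p1, p2, k3] as OpenCV has them; the pictures are not rectified), "T" (4x4, takes a point from camera to world coordinates). Camera axes: x right, y up, looking along -z (the intrinsics and any distortion apply to the point x, -y, -z); pixel columns grow to the right and rows downward; lengths in mm; the calibration is good to about 2 mm. A picture is of the moment at which its call begins. camera_model takes no time and is no camera call.
A pose or a line that the arm cannot do raises IKError and nothing moves.
- close_job(): hands the job in; it is judged then, once.
Readings, each from a call of its own:
- get_time_s(): time.
- get_joint_pos(): joint angles.
- get_qvel(): joint speeds.
- get_joint_torque(): joint torques, N m.
- get_eef_pos(): TCP position.
- get_tcp_rot(): TCP orientation.
- get_force(): force on the tool from outside, world axes, zero at the start.
- get_torque(): the same for the moment, N m.
- get_width(): finger opening in mm.
- get_finger_force(): force on a finger pad.
Only numpy, scipy, OpenCV 4.12 (cv2) and the standard library are available. Lean on these libraries where they do the work, as an engineer would, in place of code of your own. Each camera call takes 0.05 s, during which the arm holds its last target. There are 200 camera calls.

## Working session

There is one attempt and no reset: what is moved stays moved. The work goes in short steps, each a Python script; the robot and the scene stay as the last script left them, time stands still between calls to the robot, and variables do not carry over. Pictures are saved under pics/ and viewed, at most 10 in all, crops included, and the job is handed in when it is done.

```bash
ls; mkdir -p pics
python3 - <<'E'
from plant import *
import cv2,numpy as np
for n in("side","top"):
    im=get_image(n); cv2.imwrite(f"pics/{n}0.png",im[:,:,::-1])
    m=camera_model(n); print(n,np.round(m["camera_matrix"],1).tolist(),m["distortion"],np.round(m["T"],3).tolist())
print(get_time_s(),get_tcp_rot())
E
```

```text
pics
side [[486.1, 0.0, 275.1], [0.0, 486.1, 213.1], [0.0, 0.0, 1.0]] [-0.07901994  0.          0.          0.          0.        ] [[0.917, 0.251, -0.309, 165.51], [-0.398, 0.542, -0.74, -1077.395], [-0.018, 0.802, 0.597, 889.589], [0.0, 0.0, 0.0, 1.0]]
top [[379.0, 0.0, 279.3], [0.0, 379.0, 207.8], [0.0, 0.0, 1.0]] [-0.10452007  0.          0.          0.          0.        ] [[0.015, 0.991, -0.136, 437.345], [-0.998, 0.024, 0.064, -16.976], [0.067, 0.135, 0.989, 1203.97], [0.0, 0.0, 0.0, 1.0]]
0.1 [-3.10958528e+00 -4.33147464e-01  3.29450850e-04]
```

View pics/side0.png

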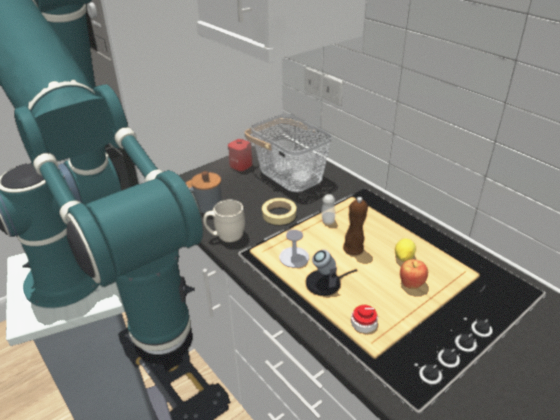

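View pics/top0.png

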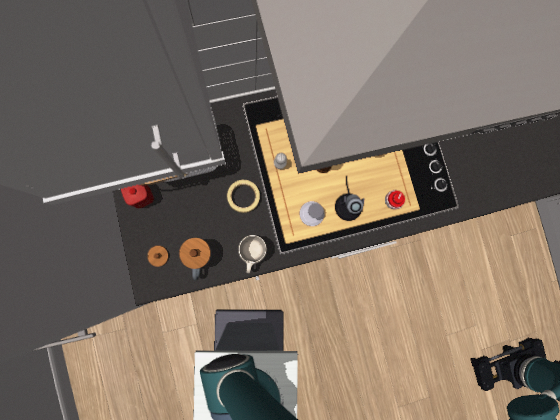

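The lid on the grey mug is at top (195,252) and side (206,182). A smaller look-alike lid lies on the worktop at top (157,256). The cream mug is at top (253,249), the stand head at top (312,212) and side (295,237), and the camera at top (350,207) and side (323,262). I'll confirm these in one enlarged composite.

```bash
cat > h.py <<'E'
from plant import *
import cv2,numpy as np
from scipy.spatial.transform import Rotation as R
def ray(n,uv):
    m=camera_model(n); p=cv2.undistortPoints(np.array([[uv]],float),m["camera_matrix"],m["distortion"])[0,0]
    T=m["T"]; d=T[:3,:3]@np.array([p[0],-p[1],-1]); return T[:3,3],d/np.linalg.norm(d)
def plane(n,uv,z):
    o,d=ray(n,uv); return o+d*(z-o[2])/d[2]
def tri(a,b):
    (o1,d1),(o2,d2)=ray("side",a),ray("top",b)
    s=np.linalg.lstsq(np.c_[d1,-d2],o2-o1,rcond=None)[0]
    p,q=o1+s[0]*d1,o2+s[1]*d2; return (p+q)/2,np.linalg.norm(p-q)
def proj(n,P):
    m=camera_model(n);T=m["T"]; c=(np.atleast_2d(P)-T[:3,3])@T[:3,:3]; c=c*[1,-1,-1]
    return cv2.projectPoints(c,np.zeros(3),np.zeros(3),m["camera_matrix"],m["distortion"])[0][:,0]
E
python3 - <<'E'
from h import *
s=cv2.imread("pics/side0.png");t=cv2.imread("pics/top0.png")
def crop(i,x,y,w,h,k): return cv2.resize(i[y:y+h,x:x+w],None,fx=k,fy=k,interpolation=cv2.INTER_CUBIC)
a=crop(t,135,225,145,75,2.75)   # 400 wide approx 398x206
b=crop(s,185,155,145,75,2.75)
c=crop(t,275,165,145,75,2.75)
d=crop(s,265,215,145,95,2.75)
W=398
img=np.zeros((480,800,3),np.uint8)
for im,x,y in((a,0,0),(b,400,0),(c,0,210),(d,400,210)):
    im=im[:,:W]; img[y:y+im.shape[0],x:x+im.shape[1]]=im
cv2.imwrite("pics/comp.png",img)
# colour masks: lid in top (orange-brown), blobs
hsv=cv2.cvtColor(t,cv2.COLOR_BGR2HSV)
m=cv2.inRange(hsv,(5,110,60),(20,255,255)); m[:,290:]=0; m[:225]=0; m[285:]=0
n,l,st,ce=cv2.connectedComponentsWithStats(m)
for i in range(1,n):
    if st[i,4]>60:
        cs,_=cv2.findContours((l==i).astype(np.uint8),0,1)
        c=max(cs,key=len); e=cv2.fitEllipse(c) if len(c)>5 else None; print("top lid",st[i],e, plane("top",e[0],98), plane("top",e[0],7), plane("top",e[0],98))
print(proj("top",[[0,0,0]]))
print("tri knob",tri((206,175),(194,252)), "stand",tri((295,237),(312,212)))
E
```

```text
top lid [280 225  10  19 113] ((285.6495056152344, 231.60720825195312), (7.873648643493652, 21.549846649169922), 169.1747283935547) [ 519.47878852 -108.51948841   98.        ] [ 526.23681658 -116.05173998    7.        ] [ 519.47878852 -108.51948841   98.        ]
top lid [179 238  32  31 777] ((194.46157836914062, 252.8584442138672), (30.22347640991211, 31.112810134887695), 67.81938934326172) [452.62515687 154.12368729  98.        ] [453.88242269 168.20189469   7.        ] [452.62515687 154.12368729  98.        ]
top lid [147 245  21  22 354] ((157.3824005126953, 255.65847778320312), (19.851173400878906, 20.909286499023438), 10.621895790100098) [442.16734092 260.48153878  98.        ] [442.56413054 283.31094247   7.        ] [442.16734092 260.48153878  98.        ]
[[245.50279429 401.47081532]]
tri knob (array([455.58793821, 153.4841318 , 110.0465077 ]), np.float64(1.4892775277509365)) stand (array([ 586.0105906 , -190.5924717 ,   79.13951673]), np.float64(9.156263568563377))
```

View pics/comp.png

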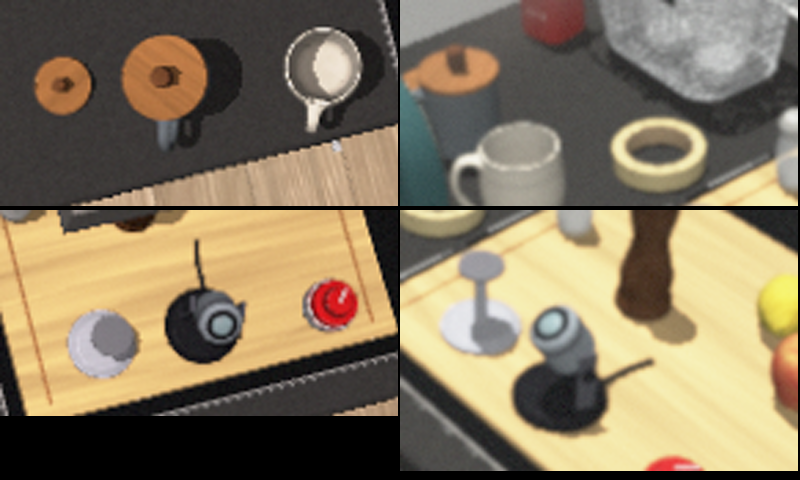

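The composite confirms the target. The big lid (about 89 mm across, on the grey mug, handle towards the robot) is the one meant; the other lid on the worktop is only about 60 mm across. Next I'll measure the stand head and camera axis.

Run:
```python
from h import *
s=cv2.imread("pics/side0.png");t=cv2.imread("pics/top0.png")
a=cv2.resize(t[175:235,295:375],None,fx=5,fy=5,interpolation=cv2.INTER_CUBIC)  #400x300
b=cv2.resize(s[225:305,275:365],None,fx=4.4,fy=4.4,interpolation=cv2.INTER_CUBIC) #396x352
img=np.zeros((352,800,3),np.uint8); img[:300,:400]=a; img[:352,400:796]=b
cv2.imwrite("pics/comp2.png",img)
# grey low-saturation masks around stand
for n,i,(x0,y0,x1,y1) in(("top",t,(295,190,330,232)),("side",s,(275,225,312,272))):
    hs=cv2.cvtColor(i,cv2.COLOR_BGR2HSV)
    for nm,lo,hi in(("all",(0,0,60),(180,70,255)),("dark",(0,0,80),(180,70,155)),("light",(0,0,165),(180,60,255))):
        m=np.zeros(i.shape[:2],np.uint8); m[y0:y1,x0:x1]=cv2.inRange(hs,lo,hi)[y0:y1,x0:x1]
        k,l,st,ce=cv2.connectedComponentsWithStats(m)
        for j in range(1,k):
            if st[j,4]>40:
                c=max(cv2.findContours((l==j).astype(np.uint8),0,1)[0],key=len)
                print(n,nm,st[j],np.round(ce[j],1),[np.round(v,1) for v in cv2.fitEllipse(cv2.convexHull(c))])
```

```text
top all [300 201  25  25 486] [311.6 213.3] [array([311.6, 213.4]), array([24.5, 24.8]), np.float64(148.4)]
top dark [308 203  17  17 208] [316.1 211.1] [array([316. , 211.1]), array([14.6, 18.1]), np.float64(138.3)]
top light [300 201  23  25 266] [307.9 215.1] [array([311.5, 213.3]), array([24.3, 24.5]), np.float64(171.5)]
side all [275 225  37  43 943] [292.8 247.8] [array([290.9, 245.8]), array([34.8, 47.7]), np.float64(148.5)]
side all [275 260   8  11  41] [278.  265.8] [array([277.7, 265. ]), array([ 5.4, 12.4]), np.float64(139.5)]
side dark [275 226  15  10  59] [280.5 230.3] [array([281.4, 230.4]), array([10.1, 15.5]), np.float64(60.0)]
side dark [291 239  16  29 211] [297.4 256.6] [array([297. , 252.8]), array([17.3, 30.1]), np.float64(163.2)]
side light [279 245  17  23 229] [286.5 256.5] [array([294.2, 256. ]), array([22.2, 31.2]), np.float64(88.6)]
side light [296 246  14  15 105] [302.5 252.2] [array([302.3, 252.9]), array([ 9.1, 17.9]), np.float64(135.9)]
```

View pics/comp2.png

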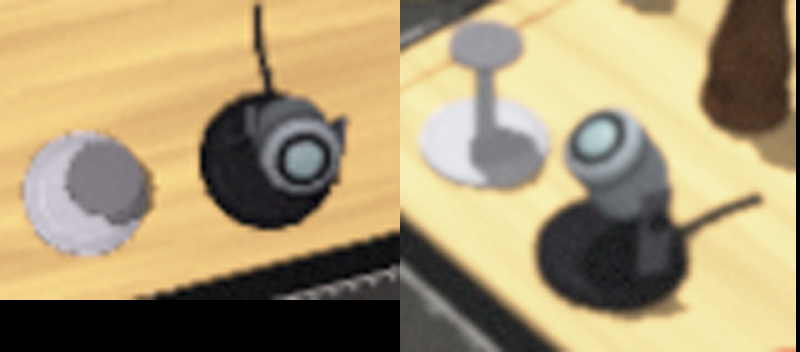

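Run:
```python
from h import *
from scipy.optimize import minimize_scalar
T=lambda x,y:((x+.5)/5-.5+295,(y+.5)/5-.5+175)
S=lambda x,y:((x-400+.5)/4.4-.5+275,(y+.5)/4.4-.5+225)
f=lambda a:np.round(a,1)
print("head tri",tri(S(486.5,46),T(104,177)),"planes",f(plane("top",T(104,177),98)),f(plane("side",S(486.5,46),98)))
print("foot planes z20",f(plane("top",(311.6,213.4),20)),f(plane("side",(294.2,256),20)))
L,e=tri(S(599,140),T(303,158)); print("lens",f(L),e, f(plane("top",T(303,158),113)),f(plane("side",S(599,140),113)))
print("camfoot z26",f(plane("top",T(268.5,160.5),26)),f(plane("side",S(612.5,253),26)))
a,b=plane("top",T(250,122),95),plane("top",T(341,132),95); d=b-a; print("fork yaw of -x dir",f(d),np.degrees(np.arctan2(-d[0]*-1,-0-d[1]*-1)) , "normal",np.degrees(np.arctan2(d[0],-d[1])),np.degrees(np.arctan2(-d[0],d[1])))
L=np.array([*(plane("top",T(303,158),113)[:2]+plane("side",S(599,140),113)[:2])/2,113])
for nm,dirs in(("side",[(33,54),(31,57),(35,50)]),("top",[(-13,-58),(-8,-40)])):
  for dd in dirs:
    def c(y):
        ax=np.array([np.cos(y)*.5,np.sin(y)*.5,.866]); p=proj(nm,[L,L-40*ax]); v=p[1]-p[0]; v/=np.linalg.norm(v); return -v@np.array(dd)/np.hypot(*dd)
    ys=np.radians(np.arange(90,271,1)); print(nm,dd,[int(np.degrees(y)) for y in ys if c(y)<-0.9995])
# mill, cream
print("mill top",f(plane("side",(358,203),180)))
print("cream rim",f(plane("top",(135+323/2.75,225+66/2.75),97)))
```

```text
head tri (array([ 585.94118109, -197.28776617,   91.95623929]), np.float64(0.5850978084597585)) planes [ 585.4 -196.4   98. ] [ 582.5 -203.9   98. ]
foot planes z20 [ 584.7 -196.9   20. ] [ 585.6 -197.8   20. ]
lens [ 598.1 -314.5  108.6] 0.16917261481543047 [ 597.5 -313.3  113. ] [ 595.6 -318.8  113. ]
camfoot z26 [ 608.2 -314.4   26. ] [ 606.1 -322.2   26. ]
fork yaw of -x dir [ -4.6 -56.2   0. ] -175.27122536176182 normal -4.728774638238163 175.27122536176182
side (33, 54) [134, 135, 136, 137, 138, 139, 140, 141, 142, 143, 144, 208, 209, 210, 211, 212, 213]
side (31, 57) [125, 126, 127, 128, 129, 130, 131, 132, 133, 134, 135, 213, 214, 215, 216, 217]
side (35, 50) [145, 146, 147, 148, 149, 150, 151, 152, 153, 154, 155, 156, 157, 158, 159, 160, 199, 200, 201, 202, 203, 204, 205, 206, 207, 208]
top (-13, -58) [160, 161, 162]
top (-8, -40) [159, 160, 161]
mill top [ 738.4 -246.7  180. ]
cream rim [467.1 -12.6  97. ]
```

Stand head is at about (585,-197), agreed by head and foot in the top view, and the lid axis at about (453,154). Starting with the lid.

Run:
```python
from h import *
D=np.array([np.pi,0,0])
p=np.array([453.5,154.,0]); st=np.array([585.2,-197,0]); z=np.array([0,0,1.])
for q in (p,st):
    print(ik(q+150*z,D),ik(q+180*z,D))
grip(50,25)
move_ptp(p+175*z,D); servo_line(p+125*z,150); servo_line(p+101*z,60); print("f",get_force(),get_eef_pos())
grip(15,25); print("w",get_width(),get_finger_force(),get_force())
servo_line(p+125*z,60); print(get_force(),get_width()); servo_line(p+170*z,120)
cv2.imwrite("pics/lift.png",np.hstack([get_image("side"),get_image("top")])[:,:,::-1])
print(get_time_s(),get_joint_pos())
```

```text
[ 2.75349050e-01 -3.44413732e-02  2.10633232e+00 -4.44089210e-16
  1.06970171e+00  1.84614538e+00] [ 2.75349050e-01 -6.52533131e-02  2.07605504e+00 -4.44089210e-16
  1.13079093e+00  1.84614538e+00]
[-3.65057789e-01  2.25146999e-01  1.82147226e+00 -4.44089210e-16
  1.09497339e+00  1.20573854e+00] [-3.65057789e-01  1.98821642e-01  1.79446884e+00 -4.44089210e-16
  1.14830217e+00  1.20573854e+00]
f [0.93257375 0.28972593 0.46801534] [453.18111281 153.94676289 100.61434341]
w 21.007198559618065 24.991475302667823 [0.16066231 0.10002778 0.95606479]
[-0.39552408 -0.10234893 -2.07293512] 21.09317772073077
6.55 [ 2.75356153e-01 -5.46864642e-02  2.08808011e+00  2.65738327e-05
  1.11024119e+00  1.84611336e+00]
```

Run:
```python
from h import *
i=cv2.imread("pics/lift.png"); s=i[:,:560];t=i[:,560:]
a=cv2.resize(s[120:260,150:340],(540,398),interpolation=cv2.INTER_CUBIC)
# camera close-up from the clean top/side images
t0=cv2.imread("pics/top0.png");s0=cv2.imread("pics/side0.png")
b=cv2.resize(t0[190:224,332:366],(258,258),interpolation=cv2.INTER_CUBIC)
c=cv2.resize(s0[244:300,302:346],(258,328),interpolation=cv2.INTER_CUBIC)
img=np.zeros((600,800,3),np.uint8); img[:398,:540]=a; img[:258,542:]=b; img[262:590,542:]=c
cv2.imwrite("pics/comp3.png",img)
```

```text
(no output)
```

View pics/comp3.png

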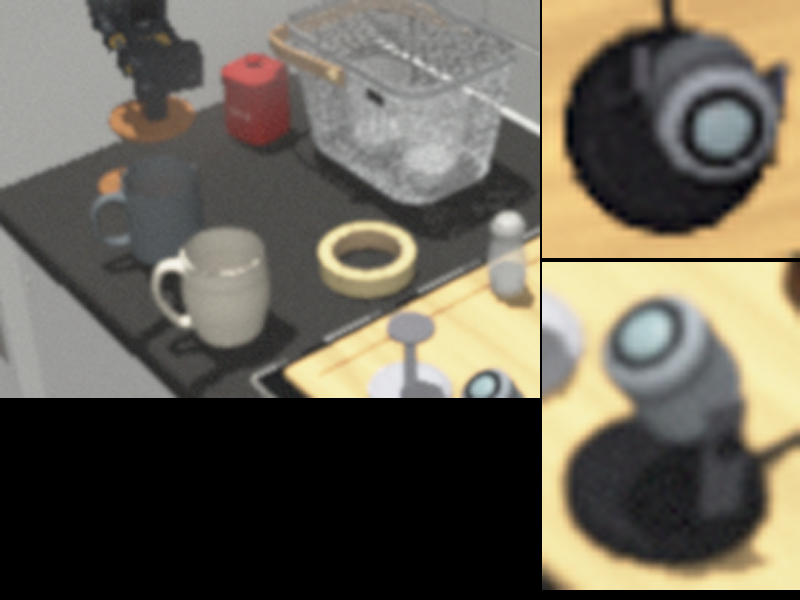

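The picture shows the lid hanging level from the gripper (comp 150,118) and the grey mug left standing open, handle to the robot. In the camera close-up the foot is centred at (667,129), the lens at (723,127) and the fork tips at (641,70) and (779,87).

Run:
```python
from h import *
from scipy.optimize import least_squares
D=np.array([np.pi,0,0]); st=np.array([585.2,-197,0]); z=np.array([0,0,1.])
move_ptp(st+175*z,D); servo_line(st+130*z,120); servo_line(st+116*z,50)
f0=get_force()[2]; h=116
while h>111.5 and get_force()[2]-f0<3: h-=.7; servo_line(st+h*z,30)
print("h",h,get_force()-0,f0,get_eef_pos(),get_width())
cv2.imwrite("pics/pl0.png",np.hstack([get_image("side"),get_image("top")])[:,:,::-1])
grip(46,25); hold(.2); servo_line(st+200*z,120)
e=np.array([420,-60,260.]); move_ptp(e,D)
cv2.imwrite("pics/pl.png",np.hstack([get_image("side"),get_image("top")])[:,:,::-1])
print(get_time_s())
T=lambda x,y:np.array([(x-542+.5)/7.59-.5+332,(y+.5)/7.59-.5+190])
S=lambda x,y:np.array([(x-542+.5)/5.86-.5+302,(y-262+.5)/5.86-.5+244])
meas=np.concatenate([T(667,129),S(666.5,485),T(723,127),S(645,333)])
fk=T(779,87)-T(641,70)
def pred(p):
    x,y,a,h=p; c,s=np.cos(a),np.sin(a); F=[x,y,18+h]; L=[x+12*c,y+12*s,113]
    B=np.array([x,y,95]); q=np.array([s,-c,0])*28
    d=np.diff(proj("top",[B-q,B+q]),axis=0)[0]
    return F,L,np.concatenate([proj("top",F)[0],proj("side",F)[0],proj("top",L)[0],proj("side",L)[0]]),d
def res(p,w):
    F,L,m,d=pred(p); g=np.arctan2(*d)-np.arctan2(*(-fk if d@fk<0 else fk)); g=(g+np.pi)%(2*np.pi)-np.pi
    return np.r_[m-meas,g*w, (p[3]-6)/10]
for w in(0,10,30):
    r=least_squares(res,[608,-315,np.radians(170),6],args=(w,)); print(w,np.round(r.x,2),np.degrees(r.x[2]),np.round(r.fun,2),np.round(pred(r.x)[1],1))
    a=r.x[2]; ax=np.array([np.cos(a)/2,np.sin(a)/2,.866]); L=np.array(pred(r.x)[1])
    for n in("side","top"): v=np.diff(proj(n,[L,L-40*ax]),axis=0)[0]; print(n,v)
i=cv2.imread("pics/pl.png"); s=i[:,:560];t=i[:,560:]
img=np.hstack([cv2.resize(s[190:290,240:340],(400,400)),cv2.resize(t[170:250,280:360],(400,400))]); cv2.imwrite("pics/comp4.png",img)
```

```text
h 113.89999999999999 [-1.233834    0.27026959  4.87784591] -0.6728714225288993 [ 585.54316816 -197.1806581   114.75686796] 21.10203851702772
12.3583
0 [ 608.86 -315.53    3.06    2.83] 175.55580593044107 [ 0.22  0.15 -0.3  -0.09  0.2   0.13  0.35 -0.49  0.   -0.32] [ 596.9 -314.6  113. ]
side [7.00227321 8.7134359 ]
top [-2.58184284 -4.86936725]
10 [ 608.84 -315.64    3.05    2.89] 174.61363775791253 [ 0.26  0.16 -0.28 -0.08  0.18  0.13  0.33 -0.51  0.02 -0.31] [ 596.9 -314.5  113. ]
side [7.0556481  8.79946704]
top [-2.47632612 -4.85756887]
30 [ 608.84 -315.66    3.05    2.9 ] 174.49428035346935 [ 0.26  0.16 -0.28 -0.08  0.17  0.13  0.33 -0.52  0.01 -0.31] [ 596.9 -314.5  113. ]
side [7.06226405 8.8104031 ]
top [-2.46296864 -4.85594937]
```

View pics/comp4.png

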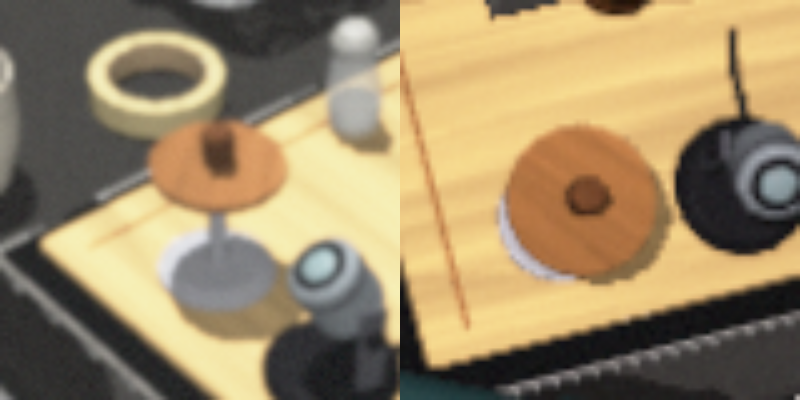

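The lid sits level on the stand head, knob up (side crop (218,165), top crop (583,200)). Next I'll check its centring and locate the open mug's rim.

Run:
```python
from h import *
i=cv2.imread("pics/pl.png"); s=i[:,:560];t=i[:,560:]
hs=cv2.cvtColor(t,cv2.COLOR_BGR2HSV); m=np.zeros(t.shape[:2],np.uint8)
m[190:228,296:336]=cv2.inRange(hs,(4,130,40),(13,255,230))[190:228,296:336]
c=max(cv2.findContours(m,0,1)[0],key=len); e=cv2.fitEllipse(cv2.convexHull(c)); print("lid",e,plane("top",e[0],109))
k=8; a=cv2.resize(t[228:288,165:230],None,fx=6,fy=6,interpolation=cv2.INTER_CUBIC); a=cv2.convertScaleAbs(a,alpha=2)
b=cv2.resize(s[165:225,185:245],None,fx=6,fy=6,interpolation=cv2.INTER_CUBIC); b=cv2.convertScaleAbs(b,alpha=1.5)
# projected rim circle of hypothesis, drawn as dots only for visual check
for n,im,x0,y0 in(("top",a,165,228),("side",b,185,165)):
    th=np.arange(0,2*np.pi,.35); P=np.c_[453+42*np.cos(th),154+42*np.sin(th),0*th+91]
    for u,v in proj(n,P): cv2.circle(im,(int((u-x0+.5)*6),int((v-y0+.5)*6)),1,(0,0,255),-1)
img=np.zeros((360,760,3),np.uint8); img[:360,:390]=a; img[:360,395:755]=b; cv2.imwrite("pics/comp5.png",img)
L=np.array([596.9,-314.5,113]); al=np.radians(174.5); ax=np.array([np.cos(al)/2,np.sin(al)/2,3**.5/2])
x=np.array([np.sin(al),-np.cos(al),0]); y=-np.array([-np.sin(al),np.cos(al),0]) ; zt=-ax
y=np.array([np.sin(al),-np.cos(al),0]); y=y if y[1]<0 else -y
Rm=np.c_[np.cross(y,zt),y,zt]; rv=R.from_matrix(Rm).as_rotvec(); print(Rm,rv)
for sd in(1,-1):
    for off in(120,180):
        tcp=L+ax*(off+91-32)-38*sd*y; print(sd,off,tcp,ik(tcp,rv))
```

```text
lid ((315.6749572753906, 209.79513549804688), (28.611249923706055, 29.07087516784668), 127.06926727294922) [ 584.56824882 -195.43253997  109.        ]
[[ 0.86203839 -0.09584575  0.4976981 ]
 [-0.08300486 -0.9953962  -0.04792288]
 [ 0.5        -0.         -0.8660254 ]] [ 3.00732067 -0.14445197  0.80580915]
1 120 [ 511.45417884 -268.09674961  268.01854728] [-0.69314151 -0.21574135  2.12482454  0.39218731  0.8265104   0.7654116 ]
1 180 [ 481.59229289 -265.22137704  319.9800715 ] [-0.73542463 -0.30462613  2.09656922  0.37548336  0.95033815  0.77333853]
-1 120 [ 504.16990165 -343.74686069  268.01854728] [-0.82745504 -0.12355913  2.04760984  0.45432578  0.8648858   0.60321508]
-1 180 [ 474.3080157  -340.87148811  319.9800715 ] [-0.8724792  -0.20529515  2.02052472  0.43503579  0.98162627  0.61316526]
```

View pics/comp5.png

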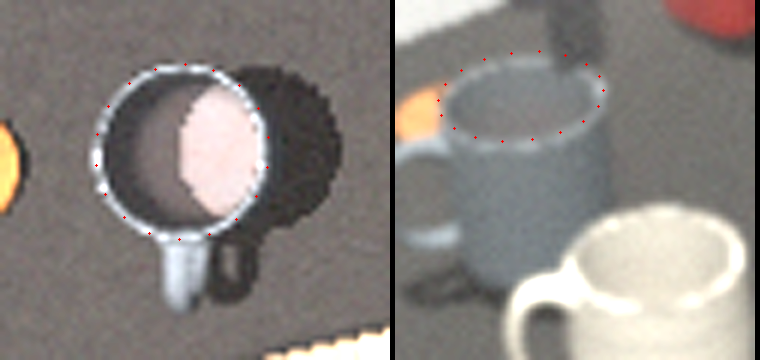

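The projected rim dots for axis (453,154) fall on the mug's rim in both views, and the lid is within about 1.5 mm of the stand's centre. Now picking up the mug by its +y wall.

Run:
```python
from h import *
D=np.array([np.pi,0,0]); z=np.array([0,0,1.]); w=np.array([453,192.,0])
grip(36,40)
move_ptp(w+150*z,D); servo_line(w+100*z,150); servo_line(w+59*z,60); print("f",get_force(),get_eef_pos())
grip(0,40); print("w",get_width(),get_finger_force(),get_force(),get_eef_pos())
servo_line(w+75*z,60); print(get_force(),get_width(),get_eef_pos()); servo_line(w+200*z,130)
w2=np.array([440,-60,265]); move_ptp(w2,D)
L=np.array([596.9,-314.5,113]); al=np.radians(174.5); ax=np.array([np.cos(al)/2,np.sin(al)/2,3**.5/2])
y=np.array([np.sin(al),-np.cos(al),0]); y=y if y[1]<0 else -y
rv=R.from_matrix(np.c_[np.cross(y,-ax),y,-ax]).as_rotvec()
tcp=L+ax*(120+59)-38*y
move_ptp(tcp+ax*50,rv); print(get_width()); servo_line(tcp,60); hold(.3)
print(get_eef_pos()-tcp,(R.from_rotvec(get_tcp_rot())*R.from_rotvec(rv).inv()).magnitude(),get_width(),get_finger_force(),get_force(),get_time_s())
i=np.hstack([get_image("side"),get_image("top")])[:,:,::-1]; cv2.imwrite("pics/fin.png",i)
s=i[:,:560];t=i[:,560:]
cv2.imwrite("pics/comp6.png",np.hstack([cv2.resize(s[170:310,220:360],(400,400),interpolation=cv2.INTER_CUBIC),cv2.resize(t[160:260,280:380],(400,400),interpolation=cv2.INTER_CUBIC)]))
```

```text
f [-0.36467731 -0.38376091  0.18152137] [453.11606044 192.07972709  58.98374283]
w 7.3776890410755716 38.065897858938705 [-1.67226536 -1.43109568  4.54547396] [452.91447905 191.88556825  59.30381499]
[-0.39391592  0.26592729 -3.63523681] 7.229941946563109 [453.35663741 192.21910051  75.40055839]
6.893097364794529
[ 0.02083677 -0.16864182  0.48041607] 0.0007861346324762826 6.649682545581298 40.19906868790514 [-0.5495878  -0.48085945 -3.12405543] 20.3417
```

View pics/comp6.png

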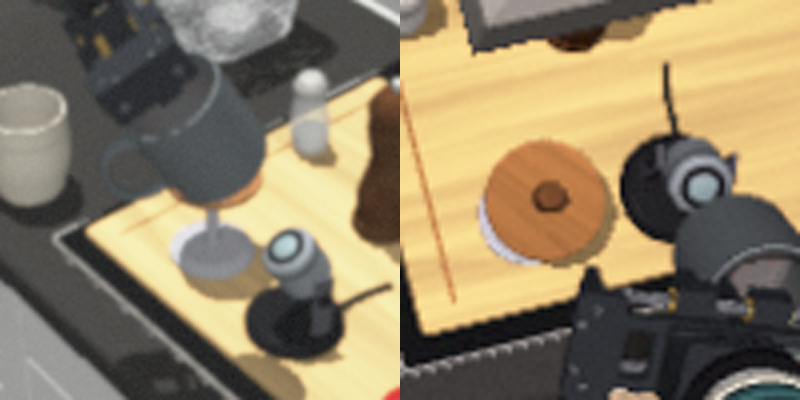

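The side view shows the mug tilted with its base facing the lens; the top view shows the lid still on the stand. The finger opening shrank a little, so I'll check the mug's actual pose against the projected base and rim circles.

Run:
```python
from h import *
print(get_width(),get_time_s())
s,t=get_image("side")[:,:,::-1],get_image("top")[:,:,::-1]
L=np.array([596.9,-314.5,113]); al=np.radians(174.5); ax=np.array([np.cos(al)/2,np.sin(al)/2,3**.5/2])
h=np.array([np.sin(al),-np.cos(al),0]); u=np.cross(ax,h); B=L+120*ax
th=np.arange(0,2*np.pi,.3); C=np.outer(np.cos(th),h)+np.outer(np.sin(th),u)
out=[]
for n,im,x0,y0,wd in(("side",s,240,180,80),("top",t,340,195,80)):
    a=cv2.convertScaleAbs(cv2.resize(im[y0:y0+wd,x0:x0+wd],(400,400),interpolation=cv2.INTER_CUBIC),alpha=1.5); k=400/wd
    for P,col in((B+42*C,(0,0,255)),(B+91*ax+42*C,(0,255,0)),(L+20*C,(255,255,0))):
        for p in proj(n,P): cv2.circle(a,tuple(int(v) for v in (p-[x0,y0]+.5)*k),1,col,-1)
    out.append(a)
cv2.imwrite("pics/comp7.png",np.hstack(out))
```

```text
6.865979259853814 20.4417
```

View pics/comp7.png

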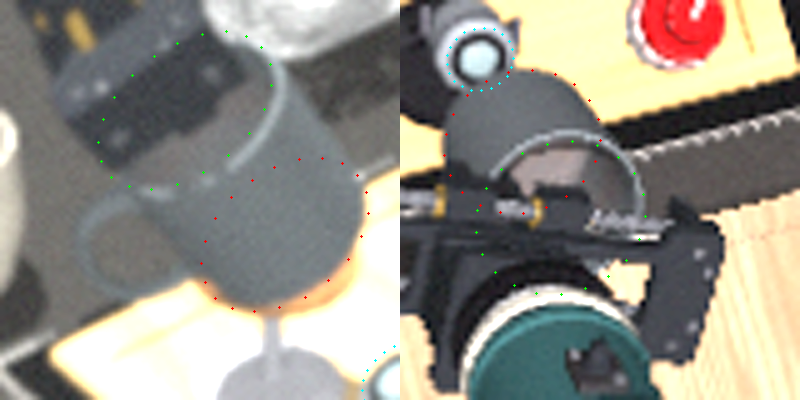

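The base outline fits in both views, but the rim sits a few mm towards +x of its predicted place: the rim arc in the top view peaks at (565,128) in the composite. So the mug sits less tilted than commanded. I'll cast rays through the rim and base arc points to get its true axis.

```bash
cat > fit.py <<'E'
from h import *
from scipy.optimize import least_squares
L=np.array([596.9,-314.5,113]); al=np.radians(174.5); ax0=np.array([np.cos(al)/2,np.sin(al)/2,3**.5/2])
e1=np.array([np.sin(al),-np.cos(al),0]); e2=np.cross(ax0,e1)
def fit(pts,verbose=True):
    rays=[(k,)+ray(n,p) for n,k,p in pts]
    def axof(p): a=ax0+p[3]*e1+p[4]*e2; return a/np.linalg.norm(a)
    def res(p):
        a=axof(p); r=[]
        for k,o,d in rays:
            c=p[:3]+91*k*a; q=o+d*((c-o)@a)/(d@a); r.append(np.linalg.norm(q-c)-42)
        return np.array(r)
    s=least_squares(res,[*(L+120*ax0),0,0],loss="soft_l1",f_scale=1.5); return s.x[:3],axof(s.x),s.x[3:],res(s.x)
E
python3 - <<'E'
from fit import *
S=lambda x,y:(240+(x+.5)/5-.5,180+(y+.5)/5-.5)
T=lambda x,y:(340+(x-400+.5)/5-.5,195+(y+.5)/5-.5)
rt=[(490,172),(510,150),(535,135),(565,128),(595,133),(620,150),(638,172),(645,200)]
rs=[(278,62),(287,85),(280,115),(262,145),(235,172),(180,187)]
bt=[(445,110),(465,85),(500,70),(535,70),(570,85),(590,105)]
bs=[(363,185),(362,215),(350,250),(325,285),(295,303),(265,310),(235,305),(205,290)]
for nm,sel in(("all",(1,1,1,1)),("noTopBase",(1,1,0,1)),("rim only+",(1,1,1,0))):
    pts=[]
    for use,l,n,k,f in zip(sel,(rt,rs,bt,bs),("top","side","top","side"),(1,1,0,0),(T,S,T,S)):
        if use: pts+=[(n,k,f(*q)) for q in l]
    B,a,t,r=fit(pts)
    d=B-L; print(nm,"B-target",np.round(d-120*ax0,1),"rim-target",np.round(d+91*a-211*ax0,1),"tilt deg",np.round(np.degrees(t),1),np.round(r,1))
E
```

```text
all B-target [ 1.   5.3 -3.8] rim-target [ 5.3 -0.8 -1.4] tilt deg [-3.6 -3.4] [ 0.7  0.5  0.5  0.4 -0.3 -1.5 -0.3  0.7 -1.8 -0.   0.2  1.2  2.9 -0.8
 -0.4  0.5 -0.4 -0.5  1.6  4.7  0.9 -2.5 -3.  -0.2  0.3 -0.1 -1.4  0.5]
noTopBase B-target [ 0.8  7.6 -4.7] rim-target [ 5.3 -0.3 -2.2] tilt deg [-4.7 -3.7] [ 0.4  0.3  0.4  0.4 -0.2 -1.   0.5  1.8 -1.5 -0.1 -0.4  0.2  1.7 -1.7
  1.8 -1.3 -1.8  0.7  0.9  0.4 -1.2  0.1]
rim only+ B-target [ 1.8  2.7 -5.8] rim-target [ 5.5 -1.  -3.7] tilt deg [-2.1 -2.9] [-0.1 -0.1  0.2  0.5 -0.  -1.1  0.   1.  -1.1  0.  -0.3  0.2  1.6 -2.7
  0.9  1.2 -0.4 -1.2 -0.   2.7]
```

Run:
```python
from fit import *
t=np.radians([-3.6,-3.4]); a=ax0+t[0]*e1+t[1]*e2; a/=np.linalg.norm(a); B=L+120*ax0+[1,5.3,-3.8]
Rc=R.align_vectors([ax0],[a])[0] if 0 else R.from_rotvec(np.cross(a,ax0))
tcp=get_eef_pos(); new=L+120*ax0+Rc.apply(tcp-B); rv=(Rc*R.from_rotvec(get_tcp_rot())).as_rotvec()
print(new-tcp,get_width()); servo_line(new,30,rv); hold(.5); print(get_eef_pos()-new,get_width(),get_time_s())
s,tt=get_image("side")[:,:,::-1],get_image("top")[:,:,::-1]
f=lambda im,x0,y0,w:cv2.convertScaleAbs(cv2.resize(im[y0:y0+w,x0:x0+w],(400,400),interpolation=cv2.INTER_CUBIC),alpha=1.3)
cv2.imwrite("pics/s_fin.png",s);cv2.imwrite("pics/t_fin.png",tt)
img=np.hstack([f(s,240,180,80),f(tt,340,195,80)])
for v in range(50,800,50): cv2.line(img,(v,0),(v,4 if v%100 else 9),(0,0,255))
for v in range(50,400,50): cv2.line(img,(0,v),(5,v),(0,0,255)); cv2.line(img,(400,v),(405,v),(0,0,255))
cv2.imwrite("pics/comp8.png",img)
```

```text
[-2.68307557 -1.26574753  0.09101143] 6.906896943329077
[ 0.11989431 -0.16683919  0.02578616] 6.652850460197683 21.2917
```

View pics/comp8.png

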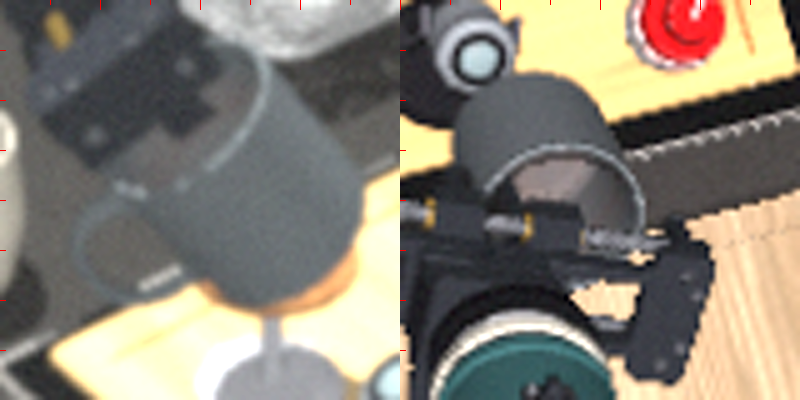

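The mug is now leaning further, with the rim apex at top crop (565,144) and the base bottom at side crop (265,305). I'll refit on these arcs.

Run:
```python
from fit import *
S=lambda x,y:(240+(x+.5)/5-.5,180+(y+.5)/5-.5)
T=lambda x,y:(340+(x-400+.5)/5-.5,195+(y+.5)/5-.5)
rt=[(482,190),(497,168),(520,152),(550,144),(580,145),(610,158),(632,178),(645,205)]
rs=[(270,75),(271,95),(262,120),(245,145),(222,165),(190,183)]
bt=[(455,125),(465,100),(490,82),(525,73),(560,77),(588,95)]
bs=[(363,185),(362,215),(352,245),(330,278),(300,298),(265,305),(230,297),(200,277)]
for nm,sel in(("all",(1,1,1,1)),("noTopBase",(1,1,0,1)),("noSideBase",(1,1,1,0))):
    pts=[]
    for use,l,n,k,f in zip(sel,(rt,rs,bt,bs),("top","side","top","side"),(1,1,0,0),(T,S,T,S)):
        if use: pts+=[(n,k,f(*q)) for q in l]
    B,a,t,r=fit(pts)
    d=B-L; print(nm,"B-t",np.round(d-120*ax0,1),"rim-t",np.round(d+91*a-211*ax0,1),"tilt",np.round(np.degrees(t),1),np.round(r,1))
# where the silhouette line of body directions point: side & top right edges of the mug, vs. predicted axis
for n,p,q in(("side",S(271,80),S(360,175)),("top",T(645,195),T(590,95))):
    print(n,np.degrees(np.arctan2(*(np.subtract(q,p)[::-1]))))
    for dt in((0,0),(.05,0),(0,.05)):
        a=ax0+dt[0]*e1+dt[1]*e2; a/=np.linalg.norm(a); v=np.diff(proj(n,[L+120*ax0+91*a,L+120*ax0]),axis=0)[0]; print(dt,np.degrees(np.arctan2(v[1],v[0])))
print(get_width(),get_qvel(),get_finger_force())
```

```text
all B-t [-0.6  1.5 -0.9] rim-t [-0.4 -0.2 -0.6] tilt [-1.  -0.3] [ 1.8  2.4  1.7 -0.1 -1.4 -2.7 -1.9  0.2 -0.6  0.8  1.3  1.7  1.2  0.7
 -4.7 -1.5 -1.5 -1.1  0.8  2.7  0.9 -1.6 -1.8 -0.  -0.6 -3.1 -4.8  0.1]
noTopBase B-t [ 1.3  6.1 -1.7] rim-t [ 0.3  1.6 -2.2] tilt [-2.9  0.5] [ 0.1  1.   0.6 -0.7 -1.4 -1.9 -0.2  2.9 -0.3  0.7  0.7  0.6 -0.3 -0.8
  0.5 -0.9 -0.5  1.7  1.3 -1.  -2.8  0.9]
noSideBase B-t [-0.6 -4.  -5. ] rim-t [-0.  -0.2 -5. ] tilt [ 2.5 -0.1] [-0.3  0.4  0.3 -0.6 -1.  -1.5 -0.6  1.2 -0.   0.7  0.7  0.9 -0.2 -1.4
 -1.1  1.4  0.5 -0.3 -0.   0.1]
side 46.867678839434156
(0, 0) 51.26673734737969
(0.05, 0) 51.63307594303131
(0, 0.05) 47.44285738045761
top -118.81079374297306
(0, 0) -116.72398515330718
(0.05, 0) -111.37709422964048
(0, 0.05) -113.286312104198
7.236130526065676 [ 0.00052473 -0.00312814  0.00399878 -0.00064435 -0.00249575  0.00139861] 40.19764088027557
```

```bash
python3 -c "
from plant import *
hold(.5); print(get_width(),get_time_s()); print(close_job())"
```

```text
6.724933412748483 21.8917
the job is handed in; nothing more can be done
None
```

I handed in the job at 21.9 s: the lid sits knob up on the stand head, about 1.5 mm off centre, and the grey mug is held steady with its underside about 12 cm from the lens, an estimated 2 mm and 1° off (individual fits varied by up to about 6 mm and 3°).

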